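# Cock the slide clamp and load a slide holder

## Task

Make the slide clamp on the microscopy bench ready for use: draw its sprung arm back by the upright handle, without straining it hard against the rubber buffer, and ease it onto the hair-trigger catch so that it stays cocked by itself when you let go. Then lay the loose slide holder flat, fully down in the clamp's nest, without letting the arm snap shut at any time. Leave the arm cocked and the holder released, and leave the other things on the bench where they are.

Things in the scene. Friction and masses are not known exactly. Their poses are not given: they have to be found in the camera images.
- jig: The clamp's base: a flat aluminium plate 200 mm (its x) by 260 mm (its y) by 12 mm thick, screwed to the bench. Origin at the centre of its underside, z up. On it: the nest (+x half), the steel arm that swings level about an upright pivot, and at the +y edge the catch block.
- pivot (a point): The axis of the arm's upright pivot, on the plate's top, at x -35, y -95 mm in the frame of the jig. The hub is 26 mm across and 32 mm high above the plate.
- handle (a point): Middle of the upright round black handle post on the arm, 120 mm from the pivot's axis: 14 mm diameter, from 18 to 78 mm above the plate's top (this point is 48 mm above it). The arm is a flat bar 13 mm wide and 178 mm long, 7 to 18 mm above the plate. When the catch carries the cocked arm, the handle no longer pulls on the hand.
- clamp_arm (a joint): Swing of the steel arm about the pivot (rad): 0 = shut (it lies across the nest, pointing 40 degrees from the jig's +x towards +y); grows counter-clockwise from above as it is drawn back; at 0.87 it points along the jig's +y. A spring pulls it shut: about 4 N at the handle at 0, rising evenly to about 8 N at 0.9. Once cocked it rests at 0.77 to 0.98, where the catch is set.
- nest (a point): Centre of the nest's floor, on the plate's top (x 55, y -30 mm in the frame of the jig, 12 mm above the bench). The nest is the space between four low steel ribs, 5 mm high: 38 mm along the jig's x, 86 mm along its y.
- holder_center (a point): Centre of the loose slide holder, an aluminium block with a glass slide let into its top: 32 mm (its x) by 80 mm (its y) by 22 mm high, 0.1 to 0.2 kg, lying flat on the bench at the jig's -y side; the point is 11 mm above its underside. It fits the nest with its long side along the jig's y, either way round.
- objective: A spare microscope objective, a steel turned piece 26 mm in diameter and 45 mm high, standing on the bench. Leave it alone. Origin at the centre of its underside.
- oil_bottle: A small brown bottle, 30 mm diameter, 65 mm high, standing on the bench. Leave it alone. Origin at the centre of its underside.
- slide_box: A flat slide storage box, 90 by 180 by 34 mm, on the bench. Leave it alone. Origin at the centre of its underside.
- pin_top (a point): Top of the upright steel roller pin (8 mm diameter) near the arm's end, 170 mm from the pivot, 37 mm above the plate. Drawing back, it pushes the catch's sloping nose aside (some 5 N more at the handle), the nose drops in front of it, and about 3 mm on it meets a rubber buffer. Then ease it forward slowly until the nose carries it. Let go sooner, it may strike the nose and fire; pushed on too.
- catch_rail (a point): Middle of the catch's rail, fixed on the plate's top. The catch block (62 mm long, up to 35 mm high) is clamped within 16 mm of it along the jig's x; its true setting is not measured. It carries the light sprung pawl (touching it fires the arm) and, behind the arm (-x), the buffer, which yields 1 mm per 3 N at the pin: 6 N more at the handle per mm of handle travel. Over 12 N on it strains it.

How it is judged:
By the outcome, as a careful person would: the job done as asked, in the order asked, and still so for the second after the job is handed in, with the robot touching nothing.
It also fails if it takes over 72 s, if anything falls off the work surface, if the arm or the gripper's body presses on something with over 40 N, if the wrist force passes 120 N, or if a joint passes its speed limit or range.

## Robot

A 7-joint arm with a two-finger parallel gripper is mounted at the origin on the work surface. World frame = base frame: x ahead of the robot, y to its left, z up, the work surface at z = 0. Lengths are in m, angles in degrees, forces in N, time in s.
With the tool pointing down it reaches from about 0.425 to 0.975 m from the base axis. Payload 16.7 kg.
Tool frame: the origin (TCP) lies midway between the tips of the shut fingers; the grasp point (between the pads) lies 19 mm behind it (arm.grip_depth is the distance from the TCP to the grasp point, in m); z points along the fingers, y is the line along which they close (so a half turn about z gives the same grasp; the last joint's range is limited). The gripper opens to 85 mm and grips with 20 to 120 N. Pads are 22 mm wide; open, the fingers measure 114 mm over their backs; the gripper's body (76 mm by 85 mm) begins 54 mm behind the grasp point. The pads swing forward as they close: fully open they stand 13 mm farther back than shut.
Start: joints at [-85.056, 24.414, 4.234, 92.017, -1.954, 63.644, -3.845], TCP at [0.158, 0.656, 0.231] pointing down, gripper open.
Joint ranges: [-163.25, 163.25], [-28.42, 122.38], [-70.27, 78.77], [12.13, 141.07], [-58.53, 238.53], [9.26, 117.41], [-156.51, 156.51]. Speed limits (degrees/s): [108.29, 108.29, 136.94, 136.94, 172.46, 172.46, 172.46].

## Interface

Orientations are given as a 3x3 rotation matrix whose columns are the frame's x, y, z axes.
In Python, from bench import arm gives the robot as it stands.
- The arm moves only by the tool drive_tool, never from a script. Its argument "targets" is one flat list of numbers, 6 for each row, row after row: the shift along the tool's x, y, z in units of 25 mm (1.0 is 25 mm), then the turn, a rotation vector about the tool's x, y, z in units of 5 degrees (1.0 is 5 degrees). In form: [x, y, z, rx, ry, rz, x, y, z, rx, ry, rz, ...]. A call has 1 to 12 rows; each row shifts and turns the commanded pose from where the row before left it, along the tool's axes as they then stand; what a row does not reach is not made up. A row lasts 1/12 s, in which the tool goes at most 41.7 mm and 7.16 degrees, less where a joint would pass 70% of its speed; a pose out of reach is approached as far as the arm can. A call is refused whole if a number of a shift passes 1 or a number of a turn 1, either way. A call with a gripper value outside its range is refused whole. "jaw" is the closure, from 0 (fully open) to 1 (shut), set as the call begins (left out, the last holds). The fingers move at their own pace and stop on an object; "newtons" is the grip in N (left out, the last holds). Time passes only in rows, so rows that do not move let the fingers close. It gives the time, the measured TCP pose, the force, the opening and the grip force at its end, in the units of the state.
- arm.observe(): the state, without advancing time (a new reading comes with each control period).
- arm.read_camera(name): name is "side" or "top" or "wrist"; returns a dict with "pixels" (384x512x3 uint8, red, green, blue), "fov_y" (degrees; the focal length in pixels is half the picture's height over the tangent of half this angle, whatever the lens; pixels are square), "cx", "cy" (the principal point, pixels), "origin" and "attitude" of the camera in the world. Camera axes: x right, y down, z forward; pixel columns grow to the right and rows downward; lengths in m; the calibration is good to about 2 mm. A picture is of the moment at which its call begins. There is no depth.
- arm.close_job(): hands the job in; it is judged then, once.
The state is a dict: "clock": time; "q": joint angles; "joint_velocities": joint speeds; "effort": joint torques, N m; "tool_pos": TCP position; "ee_rot": TCP orientation; "wrist_force": force on the tool from outside, world axes, zero at the start; "wrist_torque": the same for the moment, N m; "gripper_width": finger opening in m; "finger_force": force on a finger pad.
Only numpy, scipy, OpenCV 4.12 (cv2) and the standard library are available. Lean on these libraries where they do the work, as an engineer would, in place of code of your own. Each camera call takes 0.05 s, during which the arm holds its last target. There are 200 camera calls.

## Working session

There is one attempt and no reset: what is moved stays moved. The work goes in short steps, Python scripts to look and compute and a tool call to move; the robot and the scene stay as the last step left them, time stands still between calls to the robot, and variables do not carry over. Pictures are saved under pics/ and viewed, at most 10 in all, crops included, and the job is handed in when it is done.

Besides the shell and the picture viewer there is one more tool, called after "Request:" by a JSON object that holds its "op" and its "data". drive_tool: Moves the arm, as the interface text tells. Its arguments: {"type":"object","properties":{"targets":{"type":"array"},"jaw":{"type":"number"},"newtons":{"type":"number"}},"required":["targets"]}

```bash
mkdir -p pics; cat > h.py <<'E'
import numpy as np,cv2,pickle
from bench import arm
def snap(n,f):
    d=arm.read_camera(n); pickle.dump(d,open(f'pics/{f}.pkl','wb')); cv2.imwrite(f'pics/{f}.png',d['pixels'][:,:,::-1]); return d
def K(d):
    f=192/np.tan(np.radians(d['fov_y'])/2); return f
def proj(d,P):
    P=np.atleast_2d(P); c=(P-np.array(d['origin']))@np.array(d['attitude']); f=K(d)
    return np.c_[d['cx']+f*c[:,0]/c[:,2], d['cy']+f*c[:,1]/c[:,2]]
def back(d,u,v,z):
    f=K(d); r=np.array(d['attitude'])@np.array([(u-d['cx'])/f,(v-d['cy'])/f,1]); o=np.array(d['origin'])
    return o+r*(z-o[2])/r[2]
def load(f): return pickle.load(open(f'pics/{f}.pkl','rb'))
E
python3 - <<'E'
from h import *
np.set_printoptions(precision=3,suppress=True)
a=snap('top','t0');b=snap('side','s0')
for d in(a,b): print(d['origin'],d['attitude'],d['fov_y'],d['cx'],d['cy'],d['pixels'].shape)
for n,d in(('t0',a),('s0',b)): cv2.imwrite(f'pics/{n}b.png',cv2.resize(d['pixels'][:,:,::-1],(800,600),interpolation=cv2.INTER_CUBIC))
o=arm.observe();print(o['tool_pos'],o['ee_rot'],o['clock'],o['wrist_force'])
E
```

```text
[ 0.345 -0.066  0.926] [[-0.072 -0.971  0.228]
 [-0.997  0.069 -0.022]
 [ 0.005 -0.229 -0.973]] 47.91161525998661 256.5007779644409 193.40406486485796 (384, 512, 3)
[ 0.502 -0.842  0.727] [[ 0.999 -0.015  0.038]
 [-0.039 -0.662  0.748]
 [ 0.014 -0.749 -0.662]] 43.871493111197836 262.0453003982651 192.15853062755522 (384, 512, 3)
[0.158 0.656 0.231] [[-0.972  0.234 -0.   ]
 [ 0.234  0.972 -0.001]
 [-0.    -0.001 -1.   ]] 0.1 [-0.392  0.014 -0.149]
```

View pics/t0b.png

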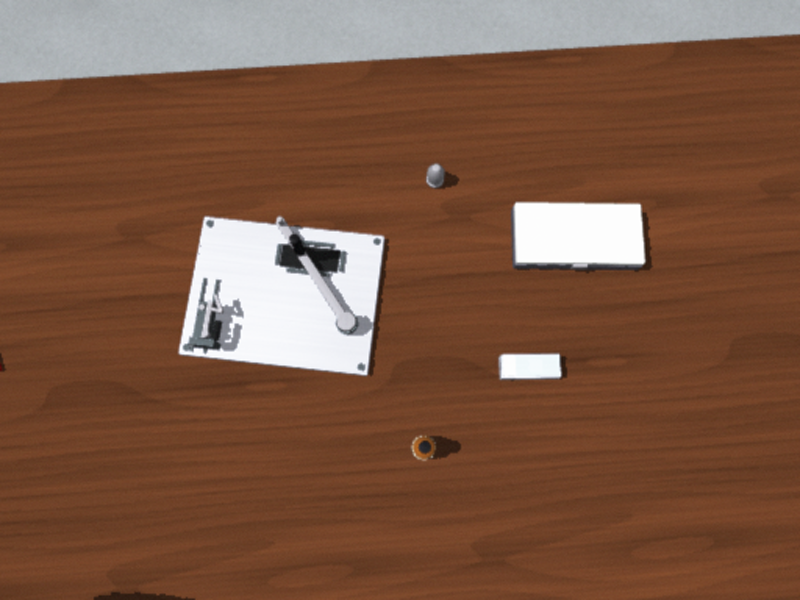

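View pics/s0b.png

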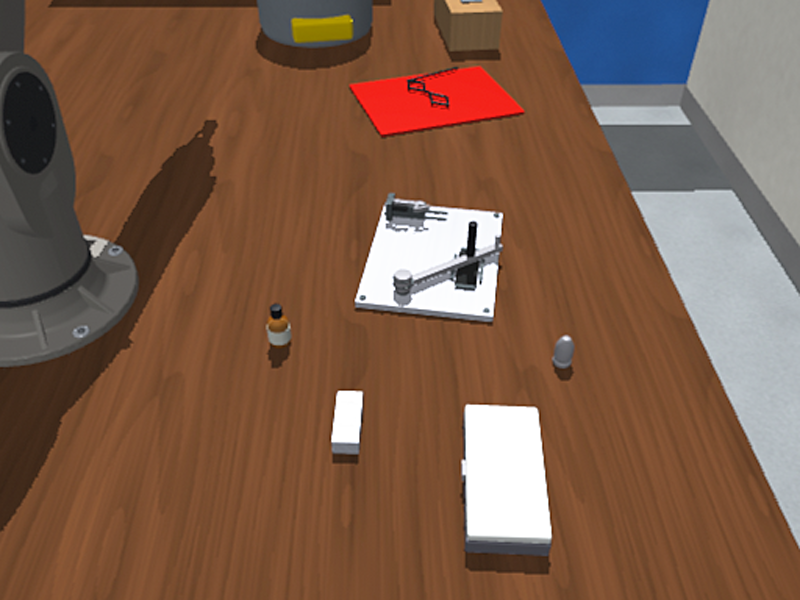

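The top view shows the jig (enlarged-picture corners about (206,217), (385,236), (368,375), (180,354)), with the handle at (296,243), the catch at (210,315), and the holder at (530,367). Next I'll crop for precision.

```bash
python3 - <<'E'
from h import *
t=load('t0')['pixels'][:,:,::-1];s=load('s0')['pixels'][:,:,::-1]
c1=t[130:250,110:250]; c2=s[120:210,225:325]
A=cv2.resize(c1,None,fx=5,fy=5,interpolation=cv2.INTER_CUBIC)
cv2.imwrite('pics/c1.png',A)   # 700x600
B=cv2.resize(c2,None,fx=6,fy=6,interpolation=cv2.INTER_CUBIC)
cv2.imwrite('pics/c2.png',B)   # 600x540
# plate/holder quads, top & side
for n in('t0','s0'):
    d=load(n);g=d['pixels'].min(axis=2)
    m=(g>150).astype(np.uint8); m=cv2.morphologyEx(m,cv2.MORPH_CLOSE,np.ones((3,3)))
    cs,_=cv2.findContours(m,cv2.RETR_EXTERNAL,cv2.CHAIN_APPROX_NONE)
    for c in cs:
        if 300<cv2.contourArea(c)<20000:
            r=cv2.minAreaRect(c); q=cv2.approxPolyDP(cv2.convexHull(c),4,True)[:,0]
            print(n,cv2.contourArea(c),np.round(r[0],1),np.round(r[1],1),round(r[2],1),q.tolist())
E
```

```text
t0 524.5 [338.5 234. ] [14. 39.] 90.0 [[357, 227], [357, 241], [320, 241], [321, 227]]
t0 9436.5 [179.9 186.7] [121.2  94.4] 7.1 [[130, 140], [179, 139], [244, 151], [234, 239], [115, 226]]
t0 3077.0 [370.5 150. ] [40. 83.] 90.0 [[409, 131], [411, 168], [330, 167], [330, 130]]
t0 18504.5 [255.5  26. ] [ 52. 511.] 90.0 [[511, 0], [511, 21], [0, 52], [0, 0]]
s0 4206.0 [322.3 302.4] [90.7 53.3] 85.0 [[298, 259], [343, 261], [351, 345], [299, 342]]
s0 534.5 [221.9 266.3] [17.4 34.3] 5.7 [[231, 250], [229, 283], [212, 282], [216, 250]]
s0 4008.5 [274.6 163.7] [88.7 68.7] 6.3 [[245, 132], [254, 127], [321, 136], [315, 202], [228, 193]]
s0 10672.0 [488.8 221.2] [250.   69.5] 64.7 [[404, 123], [468, 122], [511, 187], [511, 349]]
s0 621.0 [410.   73.5] [11. 62.] 90.0 [[441, 79], [384, 79], [379, 68], [434, 68]]
s0 2164.5 [488.5 105. ] [ 45. 100.] -0.0 [[488, 55], [511, 62], [511, 155], [466, 91]]
```

View pics/c1.png

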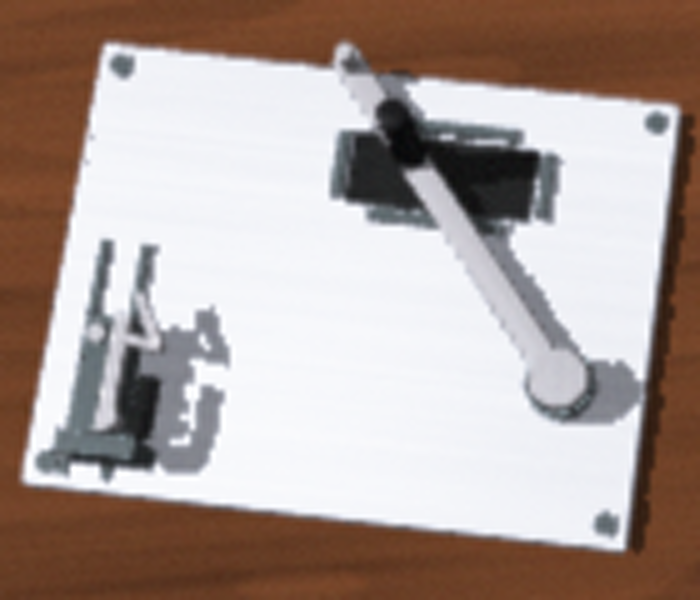

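View pics/c2.png

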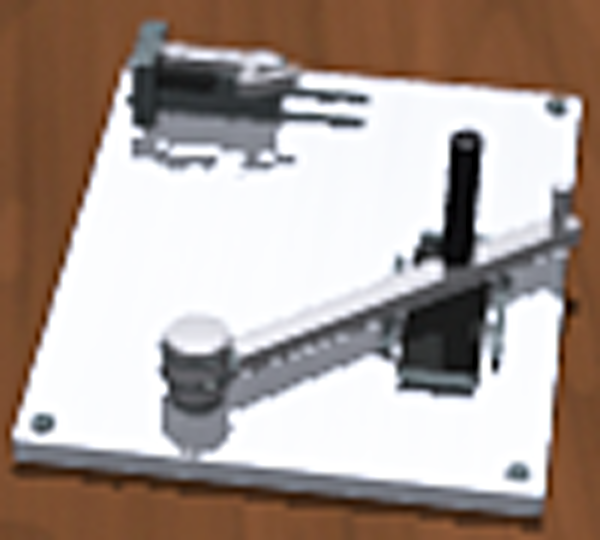

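Crop c1 (top ×5): plate corners are (105,44), (680,105), (628,549), (22,484), the hub top is (560,375) and the handle top is (392,112). The catch block is against the −x,+y corner, with its end plate near (100,450) and its pawl around (140,330). Crop c2 shows the same from the side: hub top (197,335), handle top (466,136).

```bash
cat > fit.py <<'E'
from h import *
from scipy.optimize import least_squares
np.set_printoptions(precision=4,suppress=True)
T=load('t0');S=load('s0')
t=lambda x,y:(110+(x+.5)/5-.5,130+(y+.5)/5-.5)
s=lambda x,y:(225+(x+.5)/6-.5,120+(y+.5)/6-.5)
a0=np.radians(40); h=np.array([-.035,-.095])+.120*np.array([np.cos(a0),np.sin(a0)]); p=np.array([-.035,-.095])+.170*np.array([np.cos(a0),np.sin(a0)])
pts=[([.1,.13,.012],t(105,44),None),([.1,-.13,.012],t(680,105),s(543,495)),([-.1,-.13,.012],t(628,547),s(17,438)),([-.1,.13,.012],t(22,484),None),([.1,.13,.012],None,s(580,95)),
([-.035,-.095,.044],t(560,375),s(197,337)),([*h,.090],t(390,112),s(466,136)),([*p,.049],t(347,50),s(562,190))]
def W(j,P): c,s_=np.cos(j[2]),np.sin(j[2]); P=np.array(P); return np.array([j[0]+c*P[0]-s_*P[1],j[1]+s_*P[0]+c*P[1],P[2]])
def res(j):
    r=[]
    for P,a,b in pts:
        w=W(j,P)
        if a: r+=list(proj(T,w)[0]-a)
        if b: r+=list(proj(S,w)[0]-b)
    return np.array(r)
def run():
    q=least_squares(res,[.6,.1,0]); return q.x,res(q.x)
if __name__=='__main__':
    j,r=run(); print(j[:2],np.degrees(j[2])); print(r.reshape(-1,2))
    print('handle',W(j,[*h,.06]),'pivot',W(j,[-.035,-.095,0]),'nest',W(j,[.055,-.03,.012]))
    # catch features
    for n,x,y,z in(('endplate',95,445,.047),('nose',155,335,.047),('pawlpivot',95,330,.047),('buffer',145,385,.035)):
        w=back(T,*t(x,y),z); d=w[:2]-j[:2]; c,s_=np.cos(j[2]),np.sin(j[2]); print(n,c*d[0]+s_*d[1],-s_*d[0]+c*d[1])
    # holder: top z=.022
    for d,q in((T,[[357,227],[357,241],[320,241],[321,227]]),(S,[[231,250],[229,283],[212,282],[216,250]])):
        Q=np.array([back(d,u,v,.022) for u,v in q]); print('holder',Q[:,:2],Q.mean(0))
    for n,u,v,z in(('objtop',435,168,.045),('bottle',424,447,.065)): print(n,back(T,u/1.5625,v/1.5625,z))
E
python3 fit.py
```

```text
[0.5843 0.0753] -10.324543238787255
[[-0.0894 -0.2486]
 [ 0.4127 -0.3796]
 [ 0.303  -0.0349]
 [ 0.1528  0.3779]
 [-0.6804  0.119 ]
 [ 0.1887 -0.1796]
 [-0.116   0.2385]
 [ 0.1163  0.0936]
 [ 0.192  -0.8523]
 [ 0.4692  0.0014]
 [ 0.1486  0.0329]
 [-0.3679  0.117 ]
 [-0.0079 -1.1874]]
handle [0.6371 0.0475 0.06  ] pivot [ 0.5328 -0.0119  0.    ] nest [0.633  0.0359 0.012 ]
endplate -0.0853873642186995 0.09149536683355133
nose -0.036845219341178154 0.07479418599479756
pawlpivot -0.03744745605731602 0.09998054615274295
buffer -0.056210661219679 0.07884413675835396
holder [[ 0.469  -0.293 ]
 [ 0.4396 -0.2893]
 [ 0.4452 -0.2118]
 [ 0.4745 -0.2171]] [ 0.4571 -0.2528  0.022 ]
holder [[ 0.4744 -0.2157]
 [ 0.4715 -0.296 ]
 [ 0.4403 -0.2928]
 [ 0.445  -0.2149]] [ 0.4578 -0.2549  0.022 ]
objtop [ 0.7415 -0.148   0.045 ]
bottle [ 0.3597 -0.1009  0.065 ]
```

The jig fits to about 0.5 px: origin (0.5843, 0.0753), yaw −10.3°, and the handle at (0.637, 0.0475). I'll move above the handle now, with the tool's y along the handle's tangent.

```bash
cat >> h.py <<'E'
def delta(pos,yang):
    o=arm.observe(); R=np.array(o['ee_rot']); p=np.array(o['tool_pos'])
    y=np.array([np.cos(np.radians(yang)),np.sin(np.radians(yang)),0]); z=np.array([0,0,-1.]); Rt=np.c_[np.cross(y,z),y,z]
    rv=cv2.Rodrigues(R.T@Rt)[0].ravel()
    np.set_printoptions(precision=4,suppress=True)
    print('shift units',R.T@(np.array(pos)-p)/.025,'turn units',np.degrees(rv)/5); 
E
python3 -c "
from h import *
delta([.6371,.0475,.15],-60.3)"
```

```text
shift units [-24.335  -19.1803   3.2502] turn units [-0.0051  0.0155 27.3574]
```

Request:
{"op": "drive_tool", "data": {"targets": [-0.97,-0.77,0,0,0,0,-0.97,-0.77,0,0,0,0,-0.97,-0.77,0,0,0,0,-0.97,-0.77,0,0,0,0,-0.97,-0.77,0,0,0,0,-0.97,-0.77,0,0,0,0,-0.97,-0.77,0,0,0,0,-0.97,-0.77,0,0,0,0,-0.97,-0.77,0,0,0,0,-0.97,-0.77,0,0,0,0,-0.97,-0.77,0,0,0,0,-0.97,-0.77,0,0,0,0], "jaw": 0.65}}

```text
clock: 1.1
tool_pos: [0.3873, 0.3622, 0.2312]
ee_rot: [[-0.972, 0.234, -0.0], [0.234, 0.972, -0.0], [0.0, -0.0, -1.0]]
wrist_force: [1.0, -0.0, 0.6]
gripper_width: 0.0298
finger_force: 0.0
```

Request:
{"op": "drive_tool", "data": {"targets": [-0.97,-0.77,0,0,0,0,-0.97,-0.77,0,0,0,0,-0.97,-0.77,0,0,0,0,-0.97,-0.77,0,0,0,0,-0.97,-0.77,0,0,0,0,-0.97,-0.77,0,0,0,0,-0.97,-0.77,0,0,0,0,-0.97,-0.77,0,0,0,0,-0.97,-0.77,0,0,0,0,-0.97,-0.77,0,0,0,0,-0.97,-0.77,0,0,0,0,-0.97,-0.77,0,0,0,0]}}

```text
clock: 2.1
tool_pos: [0.6162, 0.0698, 0.2311]
ee_rot: [[-0.972, 0.233, -0.0], [0.233, 0.972, -0.0], [0.0, -0.0, -1.0]]
wrist_force: [-0.1, 1.4, -0.4]
gripper_width: 0.0299
finger_force: 0.0
```

Request:
{"op": "drive_tool", "data": {"targets": [0,0,0,0,0,1,0,0,0,0,0,1,0,0,0,0,0,1,0,0,0,0,0,1,0,0,0,0,0,1,0,0,0,0,0,1,0,0,0,0,0,1,0,0,0,0,0,1,0,0,0,0,0,1,0,0,0,0,0,1,0,0,0,0,0,1,0,0,0,0,0,1]}}

```text
clock: 3.1
tool_pos: [0.6154, 0.0711, 0.2311]
ee_rot: [[-0.28, 0.96, -0.001], [0.96, 0.28, -0.0], [-0.0, -0.001, -1.0]]
wrist_force: [-0.3, 0.2, -0.1]
gripper_width: 0.0298
finger_force: 0.0
```

Request:
{"op": "drive_tool", "data": {"targets": [0,0,0,0,0,1,0,0,0,0,0,1,0,0,0,0,0,1,0,0,0,0,0,1,0,0,0,0,0,1,0,0,0,0,0,1,0,0,0,0,0,1,0,0,0,0,0,1,0,0,0,0,0,1,0,0,0,0,0,1,0,0,0,0,0,1,0,0,0,0,0,1]}}

```text
clock: 4.1
tool_pos: [0.6154, 0.0711, 0.2311]
ee_rot: [[0.692, 0.722, -0.0], [0.722, -0.692, -0.0], [-0.0, -0.0, -1.0]]
wrist_force: [-0.2, -0.5, -0.1]
gripper_width: 0.0295
finger_force: 0.0
```

```bash
python3 -c "
from h import *
o=arm.observe();print(o['clock'],o['q'],o['gripper_width'],o['tool_pos'],o['wrist_force'])
delta([.6371,.0475,.15],-60.3)"
```

```text
4.1 [-50.29873248  26.37970668  51.32481328 101.5106463  -22.85332917
  63.22731543 -35.07259643] 0.02945096087843962 [0.61544771 0.0711471  0.23108445] [-0.23730266 -0.5383703  -0.14829371]
shift units [-0.0828  1.2805  3.2431] turn units [-0.0018  0.0054  3.3094]
```

Request:
{"op": "drive_tool", "data": {"targets": [-0.04,0.64,0,0,0,0,-0.04,0.64,0,0,0,0,0,0,0.7,0,0,0.83,0,0,0.7,0,0,0.83,0,0,0.7,0,0,0.83,0,0,0.7,0,0,0.82,0,0,0.44,0,0,0,0,0,0,0,0,0]}}

```text
clock: 4.77
tool_pos: [0.6362, 0.0478, 0.1479]
ee_rot: [[0.865, 0.501, -0.003], [0.501, -0.865, -0.001], [-0.004, -0.001, -1.0]]
wrist_force: [-0.2, 0.7, 0.1]
gripper_width: 0.03
finger_force: 0.0
```

```bash
python3 -c "
from h import *
d=snap('wrist','w1')
cv2.imwrite('pics/w1b.png',cv2.resize(d['pixels'][:,:,::-1],(800,600),interpolation=cv2.INTER_CUBIC))
delta([.6371,.0475,.06],-60.3)
o=arm.observe();print(o['q'],proj(d,[.6371,.0475,.09]))"
```

```text
shift units [0.0125 0.0057 3.5798] turn units [-0.0018  0.0234  0.0777]
[-45.6458  34.7966  50.6161 103.123  -31.4842  57.4644 -42.2657] [[260.9197 210.6966]]
```

View pics/w1b.png

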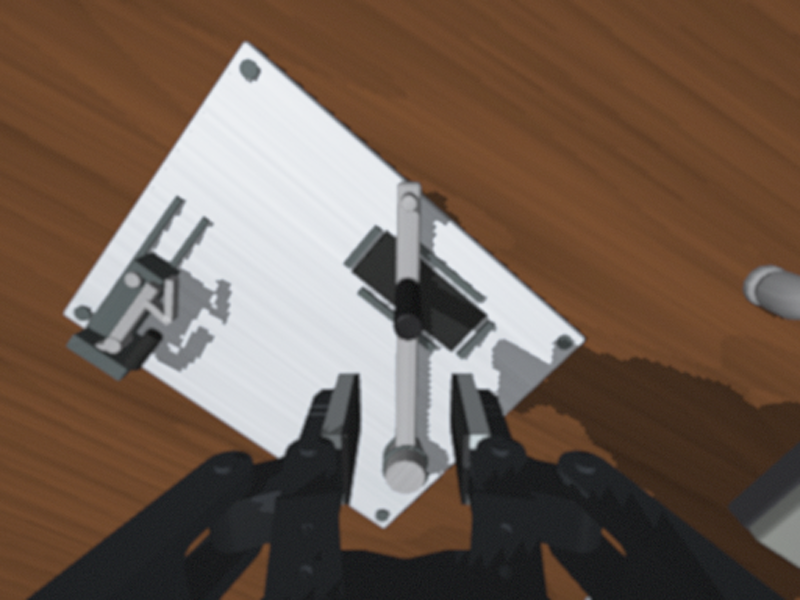

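The handle sits centred between the open fingers: its top is at (407,322), as predicted. Descending.

Request:
{"op": "drive_tool", "data": {"targets": [0.01,0,0.6,0,0,0.08,0,0,0.6,0,0,0,0,0,0.6,0,0,0,0,0,0.6,0,0,0,0,0,0.6,0,0,0,0,0,0.6,0,0,0,0,0,0,0,0,0,0,0,0,0,0,0]}}

```text
clock: 5.48
tool_pos: [0.6372, 0.0473, 0.0594]
ee_rot: [[0.87, 0.493, -0.002], [0.493, -0.87, -0.001], [-0.002, -0.0, -1.0]]
wrist_force: [-0.0, -0.4, 0.6]
gripper_width: 0.0302
finger_force: 0.0
```

Request:
{"op": "drive_tool", "data": {"targets": [0,0,0,0,0,0,0,0,0,0,0,0,-0.001,-0.084,0,0,0,-0.2,-0.001,-0.084,0,0,0,-0.2,-0.003,-0.168,0,0,0,-0.4,-0.003,-0.168,0,0,0,-0.4,-0.003,-0.168,0,0,0,-0.4,-0.003,-0.168,0,0,0,-0.4,-0.003,-0.168,0,0,0,-0.4,-0.003,-0.168,0,0,0,-0.4], "jaw": 0.76}}

```text
clock: 6.32
tool_pos: [0.6203, 0.0716, 0.0606]
ee_rot: [[0.722, 0.692, 0.001], [0.692, -0.722, -0.0], [0.001, 0.001, -1.0]]
wrist_force: [3.9, -3.6, 4.2]
gripper_width: 0.0204
finger_force: 2.6
```

```bash
cat >> h.py <<'E'
def st():
    o=arm.observe(); p=np.array(o['tool_pos']); R=np.array(o['ee_rot']); d=p[:2]-[.5328,-.0119]; a=np.arctan2(d[1],d[0])
    t=np.array([-np.sin(a),np.cos(a)]); F=np.array(o['wrist_force'])
    print('clk %.2f r %.2f mm, tcp theta %.4f, yang %.2f (tangent %.2f), z %.4f Ftan %.2f Frad %.2f Fz %.2f w %.4f'%(o['clock'],1e3*np.hypot(*d),a-np.radians(40-10.32),np.degrees(np.arctan2(R[1,1],R[0,1])),np.degrees(a)-90,p[2],F[:2]@t,F[:2]@[np.cos(a),np.sin(a)],F[2],o['gripper_width']),np.round(o['q'],1))
E
python3 -c "
from h import *
st()"
```

```text
clk 6.32 r 120.94 mm, tcp theta 0.2443, yang -46.24 (tangent -46.32), z 0.0606 Ftan -5.33 Frad 0.32 Fz 4.24 w 0.0204 [-42.8  38.   41.9 108.  -34.1  47.2 -29. ]
```

Request:
{"op": "drive_tool", "data": {"targets": [-0.003,-0.168,0,0,0,-0.4,-0.003,-0.168,0,0,0,-0.4,-0.003,-0.168,0,0,0,-0.4,-0.003,-0.168,0,0,0,-0.4,-0.003,-0.168,0,0,0,-0.4,-0.003,-0.168,0,0,0,-0.4,-0.003,-0.168,0,0,0,-0.4,-0.003,-0.168,0,0,0,-0.4,-0.003,-0.168,0,0,0,-0.4,-0.003,-0.168,0,0,0,-0.4,0,0,0,0,0,0,0,0,0,0,0,0]}}

```text
clock: 7.32
tool_pos: [0.5868, 0.0963, 0.0606]
ee_rot: [[0.444, 0.896, 0.001], [0.896, -0.444, 0.0], [0.001, 0.001, -1.0]]
wrist_force: [4.7, -4.5, 1.1]
gripper_width: 0.0206
finger_force: 3.3
```

```bash
python3 -c "
from h import *
st()"
```

```text
clk 7.32 r 120.93 mm, tcp theta 0.5900, yang -26.35 (tangent -26.51), z 0.0606 Ftan -6.22 Frad -1.96 Fz 1.13 w 0.0206 [-43.6  34.   37.3 111.8 -29.3  43.8 -15.6]
```

Request:
{"op": "drive_tool", "data": {"targets": [-0.003,-0.168,0,0,0,-0.4,-0.003,-0.168,0,0,0,-0.4,-0.003,-0.168,0,0,0,-0.4,-0.003,-0.168,0,0,0,-0.4,-0.003,-0.168,0,0,0,-0.4,0,0,0,0,0,0,0,0,0,0,0,0]}}

```text
clock: 7.9
tool_pos: [0.5674, 0.1039, 0.0607]
ee_rot: [[0.282, 0.96, 0.001], [0.96, -0.282, 0.0], [0.001, 0.001, -1.0]]
wrist_force: [7.1, -4.7, 0.8]
gripper_width: 0.0202
finger_force: 3.7
```

```bash
python3 -c "
from h import *
st()
d=snap('wrist','w2')
cv2.imwrite('pics/w2b.png',cv2.resize(d['pixels'][:,:,::-1],(800,600),interpolation=cv2.INTER_CUBIC))
"
```

```text
clk 7.90 r 120.90 mm, tcp theta 0.7625, yang -16.36 (tangent -16.63), z 0.0607 Ftan -8.16 Frad -2.44 Fz 0.82 w 0.0202 [-43.6  31.8  35.  114.1 -26.8  42.1  -8.7]
```

View pics/w2b.png

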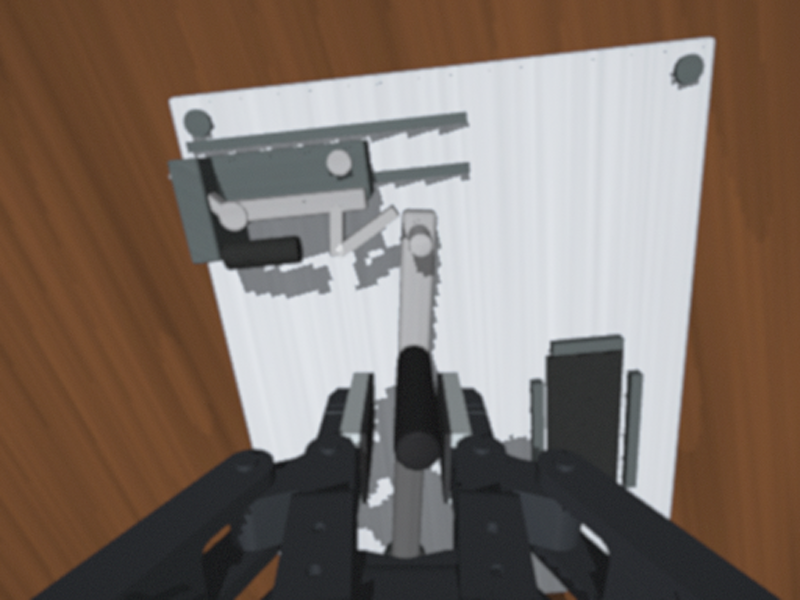

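The wrist view shows the pin at (421,243), the nose apex at (338,250) and the buffer end at (300,248). That leaves about 22 mm of handle travel until the nose drops. I'll advance 12 mm.

Request:
{"op": "drive_tool", "data": {"targets": [-0.001,-0.084,0,0,0,-0.2,-0.001,-0.084,0,0,0,-0.2,-0.001,-0.084,0,0,0,-0.2,-0.001,-0.084,0,0,0,-0.2,-0.001,-0.084,0,0,0,-0.2,-0.001,-0.084,0,0,0,-0.2,0,0,0,0,0,0]}}

```text
clock: 8.53
tool_pos: [0.5556, 0.1067, 0.0607]
ee_rot: [[0.179, 0.984, 0.002], [0.984, -0.179, -0.0], [0.0, 0.002, -1.0]]
wrist_force: [9.2, -4.3, -1.2]
gripper_width: 0.0209
finger_force: 4.7
```

```bash
python3 -c "
from h import *
st()"
```

```text
clk 8.53 r 120.79 mm, tcp theta 0.8633, yang -10.31 (tangent -10.86), z 0.0607 Ftan -9.80 Frad -2.48 Fz -1.18 w 0.0209 [-43.5  30.5  33.6 115.5 -25.3  41.   -4.5]
```

Request:
{"op": "drive_tool", "data": {"targets": [-0.001,-0.063,0,0,0,-0.15,-0.001,-0.063,0,0,0,-0.15,0,0,0,0,0,0,0,0,0,0,0,0]}}

```text
clock: 8.87
tool_pos: [0.5529, 0.1072, 0.0607]
ee_rot: [[0.154, 0.988, 0.003], [0.988, -0.154, -0.0], [0.0, 0.003, -1.0]]
wrist_force: [10.9, -5.0, -2.1]
gripper_width: 0.0205
finger_force: 5.6
```

Request:
{"op": "drive_tool", "data": {"targets": [-0.001,-0.063,0,0,0,-0.15,-0.001,-0.063,0,0,0,-0.15,0,0,0,0,0,0,0,0,0,0,0,0]}}

```text
clock: 9.2
tool_pos: [0.5492, 0.1078, 0.0606]
ee_rot: [[0.128, 0.992, 0.002], [0.992, -0.128, 0.0], [0.0, 0.002, -1.0]]
wrist_force: [5.7, -2.4, 0.4]
gripper_width: 0.0209
finger_force: 3.8
```

Request:
{"op": "drive_tool", "data": {"targets": [0,0,0,0,0,0,0,0,0,0,0,0]}}

```text
clock: 9.37
tool_pos: [0.5493, 0.1078, 0.0607]
ee_rot: [[0.128, 0.992, 0.002], [0.992, -0.128, 0.0], [0.0, 0.002, -1.0]]
wrist_force: [8.0, -3.5, 0.6]
gripper_width: 0.0202
finger_force: 3.8
```

```bash
python3 -c "
from h import *
st()
d=snap('wrist','w3')
cv2.imwrite('pics/w3b.png',cv2.resize(d['pixels'][40:240,80:340,::-1],None,fx=3,fy=3,interpolation=cv2.INTER_CUBIC))
"
```

```text
clk 9.37 r 120.80 mm, tcp theta 0.9157, yang -7.37 (tangent -7.85), z 0.0607 Ftan -8.36 Frad -2.36 Fz 0.62 w 0.0202 [-43.4  29.9  32.9 116.2 -24.6  40.6  -2.4]
```

View pics/w3b.png

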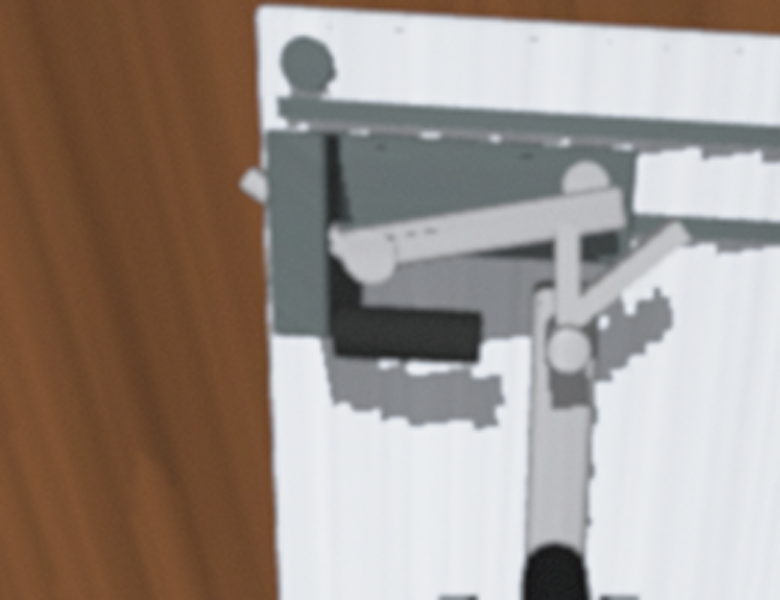

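The nose is riding on the pin at (568,350), lifted but not yet dropped, with the buffer end at x=482. About 5 mm of handle travel remains, so I'll take small steps.

Request:
{"op": "drive_tool", "data": {"targets": [-0.001,-0.05,0,0,0,-0.12,-0.001,-0.05,0,0,0,-0.12,0,0,0,0,0,0,0,0,0,0,0,0]}}

```text
clock: 9.75
tool_pos: [0.5465, 0.1082, 0.0606]
ee_rot: [[0.107, 0.994, 0.001], [0.994, -0.107, 0.0], [0.0, 0.001, -1.0]]
wrist_force: [5.8, -2.9, 2.2]
gripper_width: 0.0205
finger_force: 2.9
```

Request:
{"op": "drive_tool", "data": {"targets": [-0.001,-0.04,0,0,0,-0.1,-0.001,-0.04,0,0,0,-0.1,0,0,0,0,0,0,0,0,0,0,0,0]}}

```text
clock: 10.08
tool_pos: [0.5438, 0.1085, 0.0603]
ee_rot: [[0.091, 0.996, -0.0], [0.996, -0.091, 0.0], [0.0, -0.0, -1.0]]
wrist_force: [2.4, -0.2, 0.8]
gripper_width: 0.0207
finger_force: 1.1
```

```bash
python3 -c "
from h import *
st()
d=snap('wrist','w4')
cv2.imwrite('pics/w4b.png',cv2.resize(d['pixels'][40:240,80:340,::-1],None,fx=3,fy=3,interpolation=cv2.INTER_CUBIC))
"
```

```text
clk 10.08 r 120.94 mm, tcp theta 0.9616, yang -5.20 (tangent -5.22), z 0.0603 Ftan -2.41 Frad 0.07 Fz 0.81 w 0.0207 [-43.3  29.4  32.4 116.8 -24.   40.3  -0.8]
```

View pics/w4b.png

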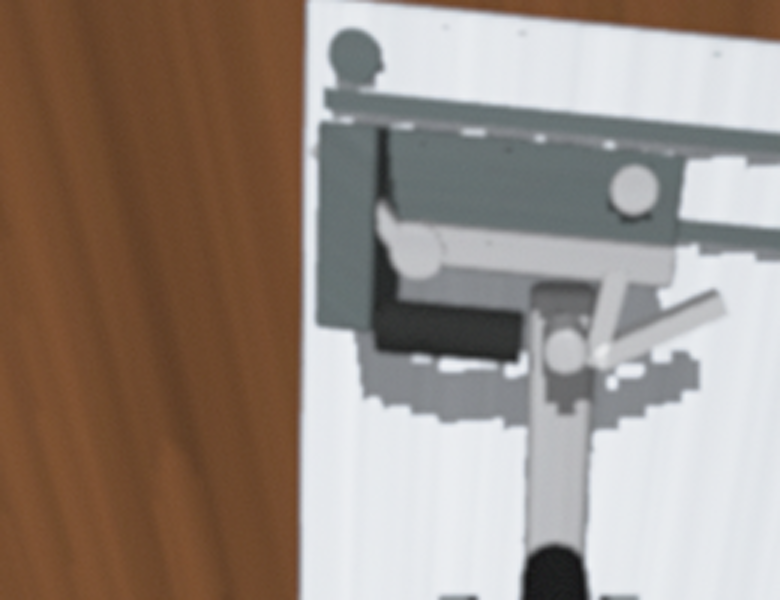

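The nose has dropped in front of the pin (pin at (565,352), nose to its right, buffer end at (520,335)). I'll let the force settle.

Request:
{"op": "drive_tool", "data": {"targets": [0,0,0,0,0,0,0,0,0,0,0,0,0,0,0,0,0,0]}}

```text
clock: 10.38
tool_pos: [0.5438, 0.1082, 0.0602]
ee_rot: [[0.091, 0.996, -0.0], [0.996, -0.091, 0.0], [0.0, -0.0, -1.0]]
wrist_force: [0.9, -0.2, 0.5]
gripper_width: 0.0205
finger_force: 0.7
```

Request:
{"op": "drive_tool", "data": {"targets": [0,0.01,0,0,0,0,0,0.01,0,0,0,0,0,0.01,0,0,0,0,0,0.01,0,0,0,0,0,0,0,0,0,0]}}

```text
clock: 10.8
tool_pos: [0.545, 0.1078, 0.0602]
ee_rot: [[0.092, 0.996, -0.0], [0.996, -0.092, -0.0], [-0.0, -0.0, -1.0]]
wrist_force: [-0.3, 0.1, -0.4]
gripper_width: 0.0205
finger_force: 0.0
```

```bash
python3 -c "
from h import *
st()
d=snap('wrist','w5')
a,b=load('w4')['pixels'],d['pixels']
g=lambda p:cv2.cvtColor(p,cv2.COLOR_RGB2GRAY)
# handle-top and pin shift vs previous
for n,(x,y,w,h) in {'pin':(255,145,26,24),'nose':(285,130,38,36),'handle':(250,220,34,30)}.items():
    r=cv2.matchTemplate(cv2.resize(g(b)[y-10:y+h+10,x-10:x+w+10],None,fx=4,fy=4,interpolation=cv2.INTER_CUBIC),cv2.resize(g(a)[y:y+h,x:x+w],None,fx=4,fy=4,interpolation=cv2.INTER_CUBIC),cv2.TM_CCOEFF_NORMED); m=cv2.minMaxLoc(r); print(n,np.array(m[3])/4-10,m[1])
"
```

```text
clk 10.80 r 120.31 mm, tcp theta 0.9514, yang -5.27 (tangent -5.81), z 0.0602 Ftan 0.32 Frad 0.02 Fz -0.38 w 0.0205 [-43.2  29.5  32.4 116.7 -24.   40.3  -0.8]
pin [-2.25 -1.  ] 0.9909971952438354
nose [-2.   -1.25] 0.993925154209137
handle [-1.75 -0.5 ] 0.972917914390564
```

The handle carries zero force, and pin and nose moved together, so the catch holds. Centre, open slightly and lift.

Request:
{"op": "drive_tool", "data": {"targets": [0,0.05,0,0,0,0,0,0.05,0,0,0,0,0,0,0,0,0,0]}}

```text
clock: 11.1
tool_pos: [0.5479, 0.1077, 0.0603]
ee_rot: [[0.092, 0.996, 0.0], [0.996, -0.092, -0.0], [-0.0, 0.0, -1.0]]
wrist_force: [-0.5, 0.1, -0.3]
gripper_width: 0.0206
finger_force: 0.0
```

Request:
{"op": "drive_tool", "data": {"targets": [0,0,0,0,0,0,0,0,0,0,0,0,0,0,0,0,0,0,0,0,-0.3,0,0,0,0,0,-0.4,0,0,0,0,0,-0.7,0,0,0,0,0,-0.8,0,0,0,0,0,-0.9,0,0,0,0,0,-0.9,0,0,0,0,0,-0.6,0,0,0,0,0,-0.4,0,0,0], "jaw": 0.65}}

```text
clock: 12.02
tool_pos: [0.5482, 0.1077, 0.188]
ee_rot: [[0.092, 0.996, 0.002], [0.996, -0.092, 0.001], [0.001, 0.002, -1.0]]
wrist_force: [-0.8, -0.1, 0.1]
gripper_width: 0.0301
finger_force: 0.0
```

```bash
python3 - <<'E'
from h import *
st()
from fit import t,W,run
j,_=run()
d=snap('top','t2')
# candidate handle tops for theta
for th in(.90,.93,.96):
    a=np.radians(40)+th; w=W(j,[-.035+.12*np.cos(a),-.095+.12*np.sin(a),.09]); print(th,w,proj(d,w))
c=d['pixels'][130:250,110:330,::-1]; cv2.imwrite('pics/t2b.png',cv2.resize(c,None,fx=3.6,fy=3.6,interpolation=cv2.INTER_CUBIC))
g=d['pixels'].min(2); m=(g>150).astype(np.uint8); 
delta([.4575,-.2538,.15],-3.5); delta([.4575,-.2538,.15],176.5)
E
```

```text
clk 12.02 r 120.54 mm, tcp theta 0.9247, yang -5.28 (tangent -7.34), z 0.1880 Ftan 0.74 Frad -0.21 Fz 0.13 w 0.0301 [-49.7  19.2  39.5 111.5 -15.   54.2  -8.2]
0.9 [0.5511 0.1067 0.09  ] [[159.7819 195.1573]]
0.93 [0.5475 0.1072 0.09  ] [[159.5703 196.9235]]
0.96 [0.544  0.1076 0.09  ] [[159.4128 198.6959]]
shift units [-14.7426  -2.3059   1.5143] turn units [ 0.0359 -0.0242 -0.3562]
shift units [-14.7426  -2.3059   1.5143] turn units [-0.0376 -0.0558 35.6437]
```

The arm stays cocked at about 0.93 rad. Next: above the holder, jaws opening on the way.

Request:
{"op": "drive_tool", "data": {"targets": [-0.5,-0.08,0,0,0,0,-0.98,-0.15,0,0,0,0,-0.98,-0.15,0,0,0,0,-0.98,-0.15,0,0,0,0,-0.98,-0.15,0,0,0,0,-0.98,-0.15,0,0,0,0,-0.98,-0.15,0,0,0,0,-0.98,-0.15,0,0,0,0,-0.98,-0.15,0,0,0,0,-0.98,-0.15,0,0,0,0,-0.98,-0.15,0,0,0,0,-0.98,-0.15,0,0,0,0], "jaw": 0.3}}

```text
clock: 13.07
tool_pos: [0.4771, -0.1707, 0.1846]
ee_rot: [[0.092, 0.996, -0.001], [0.996, -0.092, 0.0], [-0.0, -0.001, -1.0]]
wrist_force: [0.7, -0.4, -0.4]
gripper_width: 0.06
finger_force: 0.0
```

Request:
{"op": "drive_tool", "data": {"targets": [-0.98,-0.16,0,0,0,-0.18,-0.98,-0.16,0,0,0,-0.18,-0.98,-0.16,0,0,0,0,-0.5,-0.1,0,0,0,0,0,0,0,0,0,0]}}

```text
clock: 13.48
tool_pos: [0.4555, -0.2571, 0.1848]
ee_rot: [[0.065, 0.998, -0.001], [0.998, -0.065, -0.001], [-0.001, -0.001, -1.0]]
wrist_force: [-0.5, 0.3, 0.0]
gripper_width: 0.06
finger_force: 0.0
```

```bash
python3 - <<'E'
from h import *
st()
from fit import W,run
j,_=run()
t2=load('t2')
d=snap('wrist','w6'); print(d['origin'])
T=snap('top','t3'); S=snap('side','s3')
print(proj(d,[.4575,-.2538,.022]))
cv2.imwrite('pics/w6b.png',cv2.resize(d['pixels'][:,:,::-1],(800,600),interpolation=cv2.INTER_CUBIC))
hsv=cv2.cvtColor(d['pixels'],cv2.COLOR_RGB2HSV)
m=((hsv[...,1]<60)&(hsv[...,2]>130)).astype(np.uint8)
cs,_=cv2.findContours(m,cv2.RETR_EXTERNAL,cv2.CHAIN_APPROX_NONE)
for c in cs:
    if cv2.contourArea(c)>500:
        r=cv2.minAreaRect(c); B=cv2.boxPoints(r); Q=np.array([back(d,u,v,.022)[:2] for u,v in B]); print(cv2.contourArea(c),B.tolist(),Q,Q.mean(0))
E
```

```text
clk 13.48 r 257.04 mm, tcp theta -2.3941, yang -3.72 (tangent -197.49), z 0.1848 Ftan -0.55 Frad -0.17 Fz 0.01 w 0.0600 [-16.2  17.1  46.3 116.1 -15.3  53.   34.5]
[ 0.4615 -0.1729  0.3273]
[[260.8108 169.2193]]
12119.0 [[374.08001708984375, 299.0723876953125], [408.82452392578125, 140.55059814453125], [497.1173095703125, 159.90240478515625], [462.372802734375, 318.4241943359375]] [[ 0.5822 -0.4219]
 [ 0.6059 -0.2339]
 [ 0.6969 -0.2594]
 [ 0.6913 -0.4572]] [ 0.6441 -0.3431]
2337.0 [[245.0, 129.0], [277.0, 129.0], [277.0, 205.0], [245.0, 205.0]] [[ 0.4446 -0.2121]
 [ 0.4759 -0.2142]
 [ 0.4722 -0.2942]
 [ 0.4382 -0.292 ]] [ 0.4577 -0.2531]
```

View pics/w6b.png

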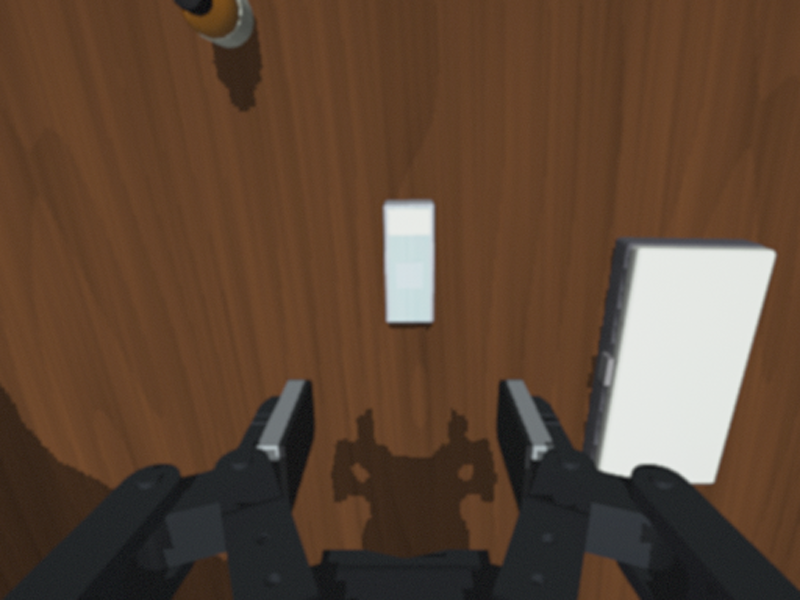

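The holder is aligned with the tool and centred at (0.4577, −0.2535). Descend and grip.

Request:
{"op": "drive_tool", "data": {"targets": [0.08,0.04,0.5,0,0,0,0.07,0.04,0.9,0,0,0,0,0,0.9,0,0,0,0,0,0.9,0,0,0,0,0,0.9,0,0,0,0,0,0.9,0,0,0,0,0,0.8,0,0,0,0,0,0.6,0,0,0,0,0,0.4,0,0,0,0,0,0.2,0,0,0,0,0,0.1,0,0,0,0,0,0,0,0,0]}}

```text
clock: 14.63
tool_pos: [0.4601, -0.25, 0.0077]
ee_rot: [[0.06, 0.998, -0.0], [0.998, -0.06, -0.0], [-0.0, -0.0, -1.0]]
wrist_force: [-0.1, 0.6, -0.4]
gripper_width: 0.0598
finger_force: 0.0
```

```bash
python3 -c "
from h import *
delta([.4577,-.2535,.007],-3.7)"
```

```text
shift units [-0.1442 -0.0863  0.0296] turn units [-0.0022  0.0003  0.051 ]
```

Request:
{"op": "drive_tool", "data": {"targets": [-0.144,-0.086,0.03,0,0,0.05,0,0,0,0,0,0,0,0,0,0,0,0]}}

```text
clock: 14.88
tool_pos: [0.4578, -0.2541, 0.0077]
ee_rot: [[0.065, 0.998, 0.001], [0.998, -0.065, -0.0], [-0.0, 0.001, -1.0]]
wrist_force: [-0.1, 0.4, 0.6]
gripper_width: 0.0598
finger_force: 0.0
```

Request:
{"op": "drive_tool", "data": {"targets": [0,0,0,0,0,0,0,0,0,0,0,0,0,0,0,0,0,0,0,0,0,0,0,0,0,0,0,0,0,0,0,0,0,0,0,0,0,0,0,0,0,0,0,0,0,0,0,0], "jaw": 1, "newtons": 30}}

```text
clock: 15.55
tool_pos: [0.4578, -0.2537, 0.0074]
ee_rot: [[0.065, 0.998, 0.0], [0.998, -0.065, 0.0], [0.0, 0.0, -1.0]]
wrist_force: [-1.6, 1.4, 8.8]
gripper_width: 0.0312
finger_force: 29.6
```

Request:
{"op": "drive_tool", "data": {"targets": [0,0,-0.1,0,0,0,0,0,-0.3,0,0,0,0,0,-0.5,0,0,0,0,0,-0.8,0,0,0,0,0,-0.9,0,0,0,0,0,-0.9,0,0,0,0,0,-0.9,0,0,0,0,0,-0.9,0,0,0,0,0,-0.5,0,0,0,0,0,0,0,0,0,0,0,0,0,0,0]}}

```text
clock: 16.47
tool_pos: [0.4579, -0.2534, 0.1525]
ee_rot: [[0.064, 0.998, 0.001], [0.998, -0.064, 0.0], [0.0, 0.001, -1.0]]
wrist_force: [-0.8, 0.1, -2.3]
gripper_width: 0.0315
finger_force: 30.6
```

```bash
python3 -c "
from h import *
st()
delta([.633,.0359,.12],-10.32)
T=snap('top','t4')
print(proj(T,[.5475,.1072,.09]))"
```

```text
clk 16.47 r 252.80 mm, tcp theta -2.3894, yang -3.68 (tangent -197.22), z 0.1525 Ftan -0.78 Frad 0.13 Fz -2.31 w 0.0315 [-14.8  20.   44.9 117.8 -18.6  49.3  37. ]
shift units [11.9957  6.2434  1.3133] turn units [ 0.0148 -0.005   1.3278]
[[159.5703 196.9438]]
```

Request:
{"op": "drive_tool", "data": {"targets": [0.4,0.2,0,0,0,0,0.8,0.42,0,0,0,0,0.98,0.51,0,0,0,0,0.98,0.51,0,0,0,0,0.98,0.51,0,0,0,0,0.98,0.51,0,0,0,0,0.98,0.51,0,0,0,0,0.98,0.51,0,0,0,0,0.98,0.51,0,0,0,0,0.98,0.51,0,0,0,0,0.98,0.51,0,0,0,0,0.98,0.51,0,0,0,0]}}

```text
clock: 17.52
tool_pos: [0.6181, 0.0135, 0.1506]
ee_rot: [[0.065, 0.998, -0.002], [0.998, -0.065, -0.0], [-0.001, -0.002, -1.0]]
wrist_force: [1.0, -0.4, -1.4]
gripper_width: 0.0312
finger_force: 30.6
```

Request:
{"op": "drive_tool", "data": {"targets": [0.7,0.37,0,0,0,0.33,0.28,0.16,0,0,0,0.5,0,0,0,0,0,0.5,0,0,0.3,0,0,0,0,0,0.5,0,0,0,0,0,0.5,0,0,0,0,0,0,0,0,0,0,0,0,0,0,0]}}

```text
clock: 18.18
tool_pos: [0.6323, 0.0344, 0.1181]
ee_rot: [[0.18, 0.984, -0.002], [0.984, -0.18, -0.001], [-0.001, -0.002, -1.0]]
wrist_force: [0.2, -0.4, -1.0]
gripper_width: 0.0316
finger_force: 30.5
```

```bash
python3 -c "
from h import *
st()
delta([.633,.0359,.04],-10.32)
snap('top','t5');snap('side','s5');snap('wrist','w7')"
```

```text
clk 18.18 r 109.73 mm, tcp theta -0.0820, yang -10.37 (tangent -65.02), z 0.1181 Ftan -0.44 Frad -0.04 Fz -0.97 w 0.0316 [-37.8  32.8  39.7 104.8 -26.   52.    3.5]
shift units [0.0659 0.0255 3.1254] turn units [-0.0259  0.0123 -0.0094]
```

Request:
{"op": "drive_tool", "data": {"targets": [0.07,0.026,0.5,0,0,0,0,0,0.8,0,0,0,0,0,0.8,0,0,0,0,0,0.6,0,0,0,0,0,0.4,0,0,0,0,0,0.2,0,0,0,0,0,0,0,0,0,0,0,0,0,0,0]}}

```text
clock: 19.0
tool_pos: [0.6345, 0.0363, 0.0374]
ee_rot: [[0.18, 0.984, 0.0], [0.984, -0.18, -0.0], [-0.0, 0.0, -1.0]]
wrist_force: [0.2, -1.0, -2.4]
gripper_width: 0.0312
finger_force: 30.6
```

```bash
python3 -c "
from h import *
st()
delta([.633,.0359,.0194],-10.32)"
```

```text
clk 19.00 r 112.52 mm, tcp theta -0.0749, yang -10.37 (tangent -64.61), z 0.0374 Ftan -1.03 Frad -0.25 Fz -2.41 w 0.0312 [-34.5  38.7  35.1 106.7 -30.9  44.4   7. ]
shift units [-0.0279 -0.0544  0.7205] turn units [ 0.0043  0.0009 -0.0108]
```

Correct laterally, then lower slowly to just above the floor.

Request:
{"op": "drive_tool", "data": {"targets": [-0.028,-0.054,0,0,0,0,0,0,0.15,0,0,0,0,0,0.15,0,0,0,0,0,0.1,0,0,0,0,0,0.1,0,0,0,0,0,0.1,0,0,0,0,0,0,0,0,0,0,0,0,0,0,0]}}

```text
clock: 19.67
tool_pos: [0.6326, 0.036, 0.0219]
ee_rot: [[0.18, 0.984, -0.0], [0.984, -0.18, -0.0], [-0.0, -0.0, -1.0]]
wrist_force: [0.3, 0.3, -1.5]
gripper_width: 0.0313
finger_force: 30.6
```

```bash
python3 -c "
from h import *
st()
delta([.633,.0359,.0194],-10.32)"
```

```text
clk 19.67 r 110.71 mm, tcp theta -0.0704, yang -10.37 (tangent -64.35), z 0.0219 Ftan 0.17 Frad 0.42 Fz -1.54 w 0.0313 [-33.8  39.7  34.1 107.2 -31.8  42.9   7.8]
shift units [-0.0019  0.0165  0.0999] turn units [-0.0033  0.0022 -0.0093]
```

The holder is already below the rib tops with no contact force, so it is inside the nest. Lower the rest.

Request:
{"op": "drive_tool", "data": {"targets": [0,0.01,0.04,0,0,0,0,0,0.03,0,0,0,0,0,0.02,0,0,0,0,0,0.02,0,0,0,0,0,0,0,0,0,0,0,0,0,0,0]}}

```text
clock: 20.17
tool_pos: [0.6329, 0.036, 0.0195]
ee_rot: [[0.18, 0.984, 0.0], [0.984, -0.18, 0.0], [0.0, 0.0, -1.0]]
wrist_force: [-2.2, 0.8, 4.1]
gripper_width: 0.0315
finger_force: 31.2
```

On the floor with light contact. Release and lift straight up.

Request:
{"op": "drive_tool", "data": {"targets": [0,0,0,0,0,0,0,0,0,0,0,0,0,0,0,0,0,0,0,0,0,0,0,0,0,0,0,0,0,0], "jaw": 0.48}}

```text
clock: 20.58
tool_pos: [0.6329, 0.036, 0.0193]
ee_rot: [[0.18, 0.984, -0.0], [0.984, -0.18, -0.0], [-0.0, -0.0, -1.0]]
wrist_force: [-0.5, -1.1, -0.3]
gripper_width: 0.0442
finger_force: 0.0
```

Request:
{"op": "drive_tool", "data": {"targets": [0,0,-0.1,0,0,0,0,0,-0.3,0,0,0,0,0,-0.6,0,0,0,0,0,-0.9,0,0,0,0,0,-0.9,0,0,0,0,0,-0.9,0,0,0,0,0,-0.9,0,0,0,0,0,-0.9,0,0,0,0,0,-0.7,0,0,0,0,0,-0.3,0,0,0,0,0,0,0,0,0]}}

```text
clock: 21.5
tool_pos: [0.6338, 0.036, 0.1844]
ee_rot: [[0.18, 0.984, 0.003], [0.984, -0.18, 0.001], [0.002, 0.003, -1.0]]
wrist_force: [0.2, 0.6, 0.2]
gripper_width: 0.044
finger_force: 0.0
```

```bash
python3 -c "
from h import *
st()
d=snap('wrist','w8');s=snap('side','s8')
A=cv2.resize(d['pixels'][:,:,::-1],None,fx=.78,fy=.78,interpolation=cv2.INTER_AREA)
B=cv2.resize(s['pixels'][120:210,225:325,::-1],None,fx=4,fy=4,interpolation=cv2.INTER_CUBIC)
C=np.zeros((max(A.shape[0],B.shape[0]),A.shape[1]+B.shape[1],3),np.uint8);C[:A.shape[0],:A.shape[1]]=A;C[:B.shape[0],A.shape[1]:]=B
cv2.imwrite('pics/fin.png',C);print(C.shape)"
```

```text
clk 21.50 r 111.79 mm, tcp theta -0.0753, yang -10.37 (tangent -64.63), z 0.1844 Ftan 0.43 Frad 0.45 Fz 0.21 w 0.0440 [-40.4  28.5  42.9 102.  -22.6  58.2   0.7]
(360, 799, 3)
```

View pics/fin.png

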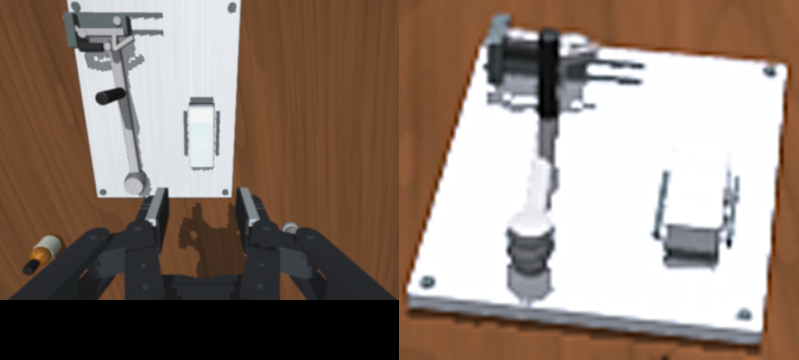

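The final picture shows the arm still cocked with the pin behind the nose at (108,47). The holder lies flat between the ribs at (202,135), and the gripper is clear. Handing in.

```bash
python3 -c "
from bench import arm
print(arm.close_job())"
```

```text
the job is handed in; nothing more can be done
None
```

The clamp arm is cocked on its catch at about 0.93 rad, the slide holder lies flat and released in the nest, nothing else was touched, and the job was handed in after about 21.5 s of robot time; the hand-in returned no verdict.

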